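# Roll the ink cartridge up into its rack seat

## Robot

A 6-joint arm with a two-finger parallel gripper is mounted at the origin on a cart in front of the work surface, level with it; the furniture and walls round the work are solid. World frame = base frame: x ahead of the robot, y to its left, z up, the work surface at z = 0. Lengths are in m, angles in rad, forces in N, time in s.
With the tool pointing down it reaches from about 0.375 to 0.9 m from the base axis. Payload 3.1 kg.
Tool frame: the origin (TCP) lies at the centre of the arm's flange, where the gripper is bolted on; the fingertips stand 173 mm ahead of it and the grasp point (between the pads) lies 155 mm ahead of it; z points along the fingers, x is the direction in which the jaws open and shut, and the axes are right-handed (so a half turn about z gives the same grasp; the last joint's range is limited). The gripper opens to 85 mm and grips with 20 to 120 N. Pads are 22 mm wide; open, the fingers measure 114 mm over their backs; the gripper's body (76 mm by 85 mm) begins 54 mm behind the grasp point. The pads swing forward as they close: fully open they stand 13 mm farther back than shut.
Start: joints at [-1.462, 0.527, 1.433, -0, 1.181, -0.178], TCP at [0.177, -0.599, 0.405] pointing down, gripper open.
Joint ranges: [-3.08, 3.08], [-0.75, 2.2], [0.22, 2.44], [-1.43, 4.57], [0, 2.65], [-2.85, 2.85]. Speed limits (rad/s): [2.79, 2.79, 3.14, 3.14, 3.14, 3.14].

## Interface

Orientations are given as a unit quaternion [x, y, z, w].
In Python, from station import manip gives the robot as it stands.
- The arm moves only by the shell command python3 -m jog 'ROWS' [OPENING] [FORCE]. ROWS is JSON, a list that holds one entry, the list of rows, each a list of 4 numbers: the shift along the world's x, y, z in mm, then the turn about the world's z in degrees. A call has exactly 8 rows; each row shifts and turns the commanded pose from where the row before left it; what a row does not reach is not made up. A row lasts 1/8 s, in which the tool goes at most 62.5 mm and 10.7 degrees, less where a joint would pass 70% of its speed; a pose out of reach is approached as far as the arm can. A call is refused whole if a number of a shift passes 62.5 or a number of a turn 10.7, either way. A call with a gripper value outside its range is refused whole. OPENING is the opening in per cent of the stroke, from 0 (shut) to 100 (fully open), set as the call begins (- or left out, the last holds). The fingers move at their own pace and stop on an object; FORCE is the grip in N (left out, the last holds). Time passes only in rows, so rows that do not move let the fingers close, or fill a call up. It gives the time, the measured TCP pose, the force and the opening at its end, in the units of the state.
- manip.sense(): the state, without advancing time (a new reading comes with each control period).
- manip.snapshot(name): name is "side" or "top" or "wrist"; returns the picture (420x560x3 uint8, red, green, blue); there is no depth.
- manip.camera_info(name): a dict with "fx", "fy", "cx", "cy" (pixels), "R" (3x3) and "t" (3): a world point X has camera coordinates R X + t. Camera axes: x right, y down, z forward; pixel columns grow to the right and rows downward; lengths in m; the calibration is good to about 2 mm. A picture is of the moment at which its call begins: read the wrist's pose just before it. camera_info takes no time and is no camera call; for the wrist camera it gives the pose at the moment of the call.
- manip.sign_off(): hands the job in, once; it reports no verdict.
The state is a dict: "t": time; "q": joint angles; "qd": joint speeds; "tau": joint torques, N m; "tcp_pos": TCP position; "tool_rot": TCP orientation; "force": force on the tool from outside, world axes, zero at the start; "ft_torque": the same for the moment, N m; "finger_gap": opening from 0.0 (shut) to 1.0 (fully open).
Only numpy, scipy, OpenCV 4.12 (cv2) and the standard library are available. Lean on these libraries where they do the work, as an engineer would, in place of code of your own. Each camera call takes 0.05 s, during which the arm holds its last target. There are 200 camera calls.

## Task

Push the ink cartridge that lies on the level landing of the wooden rack up the sloped gutter and over the crest with your fingers, until it lies in the seat at the top against the end stop and cannot roll back. Do not lift or carry it: it stays on the rack's boards all the way. Leave it there and do not disturb the ink tin, the baren or the gouge standing nearby.

Things in the scene. Friction and masses are not known exactly. Their poses are not given: they have to be found in the camera images.
- cartridge_axis (a point): Mid-barrel point on the axis of the loose ink cartridge: white printed tube 51 mm in diameter, barrel 216 mm long, small nozzle at one end (233 mm in all), about 0.36 kg. It lies across the gutter, barrel between the low cheeks. Site y = its long axis (nozzle at +y); x and z turn as it rolls. Starts anywhere on the level landing, rolls freely, and rolls back if left on the slope.
- rack: Low plain wooden rack fixed to the worktop, 309 mm long, 242 mm wide. Origin on the worktop under the middle of its length; x points level and uphill along the gutter, z up. Gutter from y = -121 to +105 mm between cheeks 8 mm thick that stand 10 mm above the boards. Lip at the foot: 10 mm thick, centred at x = -150, top z = 18 mm. End stop: face at x = 142, top z = 68 mm.
- rack_landing (a point): Upper end of the level landing and foot of the slope, on the board surface: rack x = -30, y = -8, z = 12 mm. The landing is level from x = -145 to -30; from here the slope rises evenly to rack_crest. The boards are smooth, waxed wood; a cartridge pushed from above the height of its axis is wedged against them, so fingers should reach down behind it below its axis. Axes as the rack's.
- rack_crest (a point): Crest of the gutter, on the board surface: rack x = 75, y = -8, z = 37 mm. Beyond it the seat falls gently to z = 26 at x = 142 mm, at the end stop. Once its axis has passed the crest, the cartridge rolls by itself to the end stop. Axes as the rack's.
- rack_seat (a point): Point on the rack where the cartridge's axis (point cartridge_axis) lies when it is home in the seat against the end stop: rack x = 116.5, y = -8, z = 55 mm.
- ink_tin: Ink tin, 71 mm across, 49 mm high, loose, a bystander. Origin at the centre of its underside.
- baren: Printing baren, black disc 100 mm across with a wooden strap handle, 40 mm high, loose, a bystander. Origin at the centre of its underside.
- wood_gouge: Small gouge with a bulbous wooden handle, 108 x 25 x 19 mm, lying loose, a bystander. Origin at the centre of its underside.
Not all that is in view belongs to the job. There is more than one size of the part that bears cartridge_axis; the job needs the larger.

How it is judged:
By the outcome, as a careful person would: the job done as asked, in the order asked, and still so for the second after the job is handed in, with the robot touching nothing.
It also fails if it takes over 40 s, if anything falls off the work surface, if the arm or the gripper's body presses on something with over 40 N, if the wrist force passes 120 N, or if a joint passes its speed limit or range.

## Working session

There is one attempt and no reset: what is moved stays moved. The work goes in short steps, Python scripts to look and compute and a shell command to move; the robot and the scene stay as the last step left them, time stands still between calls to the robot, and variables do not carry over. Pictures are saved under pics/ and viewed, about 8 in all and at most 12, crops included, and the job is handed in when it is done.

```bash
mkdir -p pics
cat > h.py <<'E'
import numpy as np, cv2
from station import manip
def snap(n,f):
    c=manip.camera_info(n); im=manip.snapshot(n); cv2.imwrite(f'pics/{f}.png',im[:,:,::-1]); return im,c
def ray(c,u,v,z):
    R=np.array(c['R']);t=np.array(c['t']);o=-R.T@t
    d=R.T@np.array([(u-c['cx'])/c['fx'],(v-c['cy'])/c['fy'],1]); return o+d*(z-o[2])/d[2]
def proj(c,X):
    p=np.array(c['R'])@np.array(X)+np.array(c['t']); return np.array([c['fx']*p[0]/p[2]+c['cx'],c['fy']*p[1]/p[2]+c['cy']])
E
python3 - <<'E'
from h import *
a,c=snap('top','top0'); b,d=snap('side','side0')
for k in(c,d): R=np.array(k['R']);print(-R.T@np.array(k['t']),R[2],k['fx'])
s=manip.sense();print(s['t'],s['tcp_pos'],s['tool_rot'],s['finger_gap'])
E
```

```text
[0.28974069 0.00403695 1.4031918 ] [ 0.15586569  0.00196947 -0.9877763 ] 489.81073178756117
[0.34490225 0.8590482  0.5352022 ] [ 0.14122545 -0.87807329 -0.45721185] 379.740637498522
0.1 [ 0.17738559 -0.59898488  0.40382312] [ 8.01186714e-01 -5.98413638e-01 -6.75399929e-04 -7.15122462e-04] 0.9980311304748659
```

View pics/top0.png

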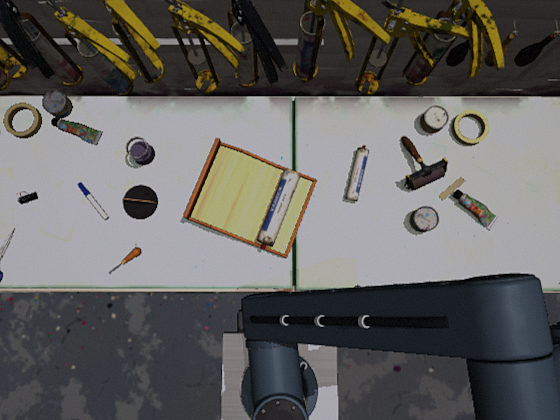

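View pics/side0.png

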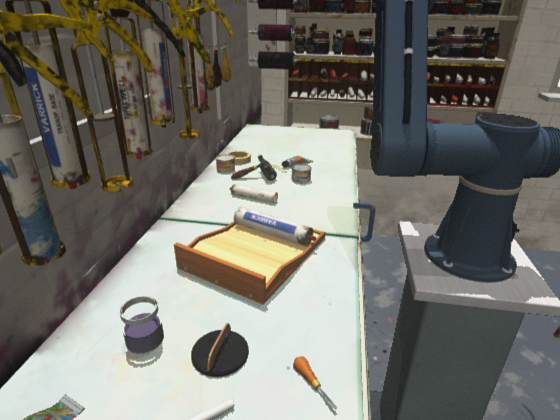

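The cartridge meant is the large tube lying across the rack, around (278,207) in the top view. The one loose on the bench at (356,173) is shorter and thinner, so it is the decoy. The rack's end stop is at the left, (218,140)–(187,218). Next I'll confirm in an enlarged crop.

Run:
```python
from h import *
im=cv2.imread('pics/top0.png')[130:270,175:375]
cv2.imwrite('pics/crop0.png',cv2.resize(im,None,fx=4,fy=4,interpolation=cv2.INTER_CUBIC))
```

```text
(no output)
```

View pics/crop0.png

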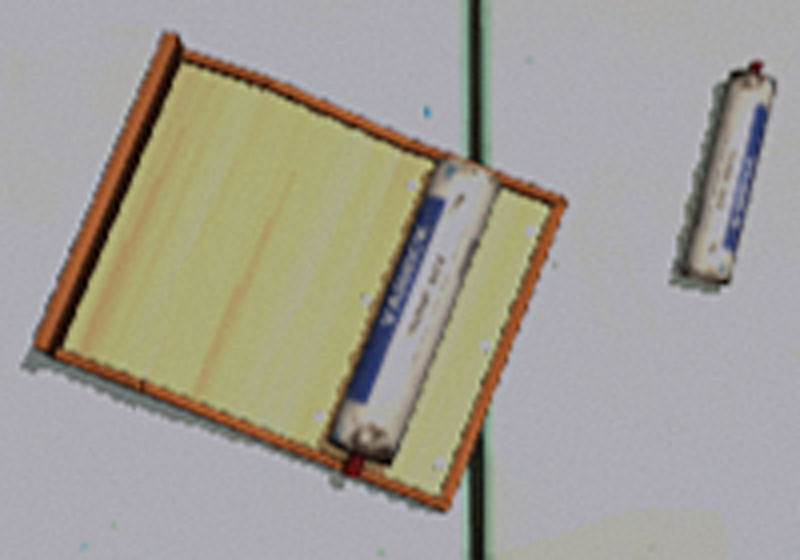

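The crop shows the big white tube across the rack. Its nozzle is red, at crop (354,466), on the robot side. Lip corners are at (566,202) and (447,510), and end stop corners at (172,33) and (38,347). The smaller tube at (730,175) is the decoy. Next I'll compute the rack frame.

```bash
cat > rack.py <<'E'
from h import *
c=manip.camera_info('top')
f=lambda u,v,z:ray(c,175+u/4-.375,130+v/4-.375,z)
A=f(566,202,.018);B=f(447,510,.018);C=f(168,33,.068);D=f(37,347,.068)
# rack coords: A(-155,-121-8?),B ; C,D outer end stop
pts=np.array([A,B,C,D])[:,:2]
loc=np.array([[-.155,-.129],[-.155,.113],[.154,-.129],[.154,.113]])
p0=loc.mean(0);q0=pts.mean(0);U,S,V=np.linalg.svd((loc-p0).T@(pts-q0));R=(U@V).T
o=q0-R@p0; yaw=np.arctan2(R[1,0],R[0,0])
W=lambda x,y:R@[x,y]+o
L=lambda p:R.T@(np.array(p)[:2]-o)
E
python3 - <<'E'
from rack import *
print(np.linalg.norm(A-B),np.linalg.norm(C-D),np.linalg.norm(A-C),np.linalg.norm(B-D))
print('res mm',((pts-[W(*l) for l in loc])*1e3).round(1).tolist())
print('o',o,'yaw deg',np.degrees(yaw),np.linalg.det(R))
# cartridge: left/right silhouette edges and end midpoints
for u,v in [(440,165),(498,180),(335,435),(390,460),(467,172),(363,447),(354,466)]: print((u,v),(L(f(u,v,.0375))*1e3).round(1))
for x in(-150,-130,-110,-60,0,50,75,90): print(x,W(x/1e3,-.008).round(4))
s=manip.sense();from scipy.spatial.transform import Rotation as Q
M=Q.from_quat(s['tool_rot']).as_matrix();print('toolx ang',np.degrees(np.arctan2(M[1,0],M[0,0])),M[:,2], s['q'])
E
```

```text
0.23740720760327128 0.23914361158806594 0.3082393943911031 0.3068258982376782
res mm [[-1.3, 3.2], [3.1, 2.0], [-2.1, -1.7], [0.2, -3.6]]
o [0.51509869 0.08130508] yaw deg 68.8928100630887 1.0000000000000004
(440, 165) [ -59.3 -114.9]
(498, 180) [-101.7 -119.7]
(335, 435) [-60.4  91.5]
(390, 460) [-102.5   93.9]
(467, 172) [ -79.  -117.1]
(363, 447) [-81.7  92.2]
(354, 466) [-80.7 106.8]
-150 [ 0.4685 -0.0615]
-130 [ 0.4757 -0.0429]
-110 [ 0.4829 -0.0242]
-60 [0.501  0.0224]
0 [0.5226 0.0784]
50 [0.5406 0.1251]
75 [0.5496 0.1484]
90 [0.555  0.1624]
toolx ang -73.51275688814319 [-2.26364832e-04  1.95423029e-03 -9.99998065e-01] [-1.46151296e+00  5.28394887e-01  1.43375749e+00 -1.28352697e-05
  1.18140754e+00 -1.78468101e-01]
```

Sizes agree with those given (width 238 against 242 mm, length 307 against 309 mm). The cartridge axis is at rack x ≈ -81 mm, with its nozzle toward rack +y. I'll bring the open fingers behind it at rack x ≈ -133, with the jaws along rack y.

```bash
python3 -m jog '[[[24,44,-6,4.4],[24,44,-6,4.4],[24,44,-6,4.4],[24,44,-6,4.4],[24,44,-6,4.4],[24,44,-6,4.4],[24,44,-6,4.4],[24,44,-6,4.4]]]' 100
python3 -m jog '[[[21,40,-8,3.4],[21,40,-8,3.4],[21,40,-8,3.4],[21,40,-8,3.4],[20,40,-8,3.6],[0,0,-10,0],[0,0,-10,0],[0,0,0,0]]]'
python3 - <<'E'
from rack import *
s=manip.sense();from scipy.spatial.transform import Rotation as Q
M=Q.from_quat(s['tool_rot']).as_matrix();print('toolx ang',np.degrees(np.arctan2(M[1,0],M[0,0])),M[:,2],s['t'],s['tcp_pos'],(L(s['tcp_pos'])*1e3).round(1),s['force'])
im,k=snap('wrist','w0');np.save('w0.npy',k,allow_pickle=True)
for X in [(-.1065,-.008,.0375),(-.145,-.121,.018),(-.145,.105,.018)]: print(X,proj(k,[*W(*X[:2]),X[2]]))
snap('side','s1')
E
```

```text
t: 1.1
tcp_pos: [0.3699, -0.2458, 0.3564]
tool_rot: [0.945, -0.327, -0.0, -0.0]
force: [0.6, -0.5, -1.1]
finger_gap: 0.996
t: 2.1
tcp_pos: [0.4727, -0.0482, 0.2958]
tool_rot: [0.983, -0.184, -0.001, -0.0]
force: [0.0, 0.1, 0.2]
finger_gap: 0.997
toolx ang -21.220455011113096 [-2.47398192e-03  6.45599111e-04 -9.99996731e-01] 2.1 [ 0.47273693 -0.04817595  0.295832  ] [-136.    -7.1] [0.00696692 0.07733531 0.22261752]
(-0.1065, -0.008, 0.0375) [283.87360837 181.87485085]
(-0.145, -0.121, 0.018) [412.23440306 219.77507971]
(-0.145, 0.105, 0.018) [155.67493041 220.06522564]
```

View pics/w0.png

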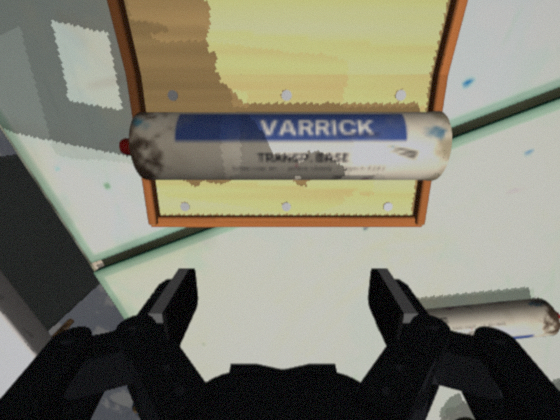

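The picture shows the cartridge's rear edge at row ~180 (predicted 182) and the lip's inner edge at rows 215–217 (predicted 220), so the rack frame holds within about 3 mm. The fingertips are at (185,270) and (380,270), straddling the centre. Before going down I'll work out how deep the open tips reach.

Run:
```python
from rack import *
k=manip.camera_info('wrist');s=manip.sense()
Rm=np.array(k['R']);oc=-Rm.T@np.array(k['t']);print('cam',oc-s['tcp_pos'],Rm[2],k['fx'])
# inner tip corners (197,270),(370,270): plane height at which they are 85 mm apart
for d in(.150,.155,.16,.165,.173):
    z=s['tcp_pos'][2]-d;a=ray(k,197,270,z);b=ray(k,370,270,z);print(d,np.linalg.norm(a-b),(L((a+b)/2)-L(s['tcp_pos']))*1e3)
print((W(-.128,-.008)-s['tcp_pos'][:2])*1e3)
```

```text
cam [ 0.02927341  0.0746677  -0.03053029] [-0.11295906 -0.29189075 -0.94975788] 298.2978275562081
0.15 0.07797524443157974 [13.15982066 -0.76025595]
0.155 0.08123863400676003 [10.35408615 -0.77447397]
0.16 0.08450202358194021 [ 7.54835163 -0.78869199]
0.165 0.08776541315712051 [ 4.74261711 -0.80291001]
0.173 0.09298683647740881 [ 0.25344188 -0.82565885]
[3.32106478 7.33183447]
```

View pics/s1.png

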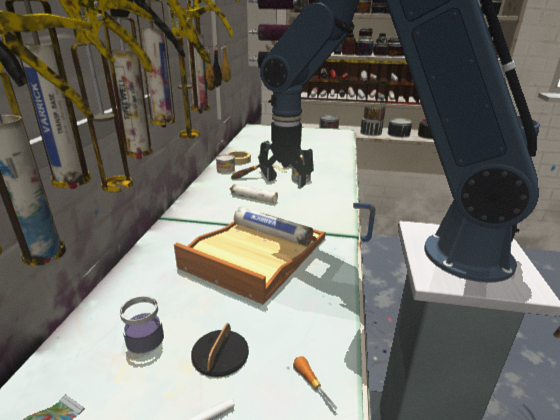

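Open, the tips reach 160 mm ahead of the TCP, because the pads stand back. Descending to TCP z ≈ 0.182 puts the tips at about 22 mm, which is 15 mm below the axis and above both the lip and the board.

```bash
python3 -m jog '[[[1,2,-18,0],[1,3,-18,0],[1,2,-18,0],[0,0,-18,0],[0,0,-18,0],[0,0,-14,0],[0,0,-10,0],[0,0,0,0]]]'
python3 - <<'E'
from rack import *
s=manip.sense();print(L(s['tcp_pos'])*1e3,s['force'])
im,k=snap('wrist','w1');snap('side','s2')
E
```

```text
t: 3.2
tcp_pos: [0.4763, -0.0405, 0.1822]
tool_rot: [0.983, -0.183, -0.001, -0.0]
force: [0.5, 0.1, -0.0]
finger_gap: 1.0
[-127.57078563   -7.68216192] [ 0.53008596  0.06091025 -0.03121008]
```

View pics/w1.png

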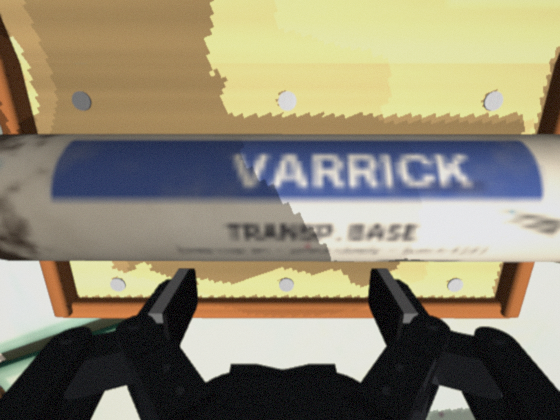

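The fingertips at (185,270) and (380,270) sit between the lip (row 300) and the cartridge's rear edge (row ~262), with no contact force. Now I'll push level along the landing, then start up the slope.

```bash
python3 -m jog '[[[3,7,0,0],[3.6,9.3,0,0],[3.6,9.3,0,0],[3.6,9.3,0,0],[3.6,9.3,0,0],[3.6,9.3,0,0],[3.6,9.3,2,0],[3.6,9.3,2.4,0]]]'
python3 -m jog '[[[3.6,9.3,2.4,0],[3.6,9.3,2.4,0],[3.6,9.3,2.4,0],[3.6,9.3,2.4,0],[3.6,9.3,2.4,0],[3.6,9.3,2.4,0],[0,0,0,0],[0,0,0,0]]]'
python3 - <<'E'
from rack import *
s=manip.sense();print(L(s['tcp_pos'])*1e3,s['force'])
snap('wrist','w2')
E
```

```text
t: 4.3
tcp_pos: [0.5047, 0.0322, 0.1873]
tool_rot: [0.983, -0.183, -0.0, 0.0]
force: [-1.7, -2.7, 1.4]
finger_gap: 1.002
t: 5.3
tcp_pos: [0.5262, 0.0879, 0.2013]
tool_rot: [0.983, -0.183, -0.0, -0.0]
force: [-0.2, -0.4, -0.5]
finger_gap: 1.001
[10.13093294 -8.01679104] [-0.16489018 -0.37482508 -0.4609695 ]
```

View pics/w2.png

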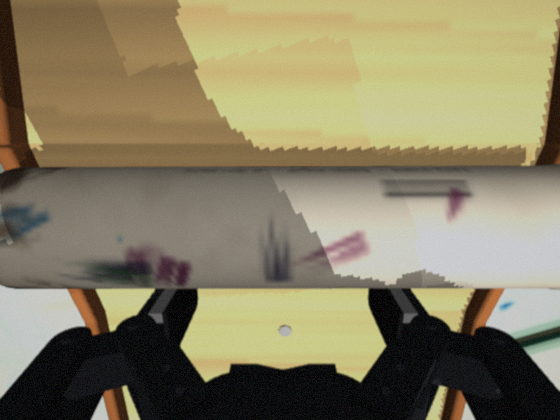

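The cartridge is square across the gutter and resting on both fingers (rear edge at row ~288), partway up the slope, with forces of only a few N. Now I'll push over the crest and hold behind it as a guard.

```bash
python3 -m jog '[[[3.6,9.3,2.4,0],[3.6,9.3,2.4,0],[3.6,9.3,2.4,0],[3.6,9.3,0,0],[3.6,9.3,0,0],[0,0,0,0],[0,0,0,0],[0,0,0,0]]]'
python3 - <<'E'
from rack import *
s=manip.sense();print(L(s['tcp_pos'])*1e3,s['force'])
snap('wrist','w3')
E
```

```text
t: 6.35
tcp_pos: [0.5441, 0.1339, 0.2086]
tool_rot: [0.983, -0.183, -0.0, 0.0]
force: [-0.6, 0.1, 0.6]
finger_gap: 0.997
[59.49601589 -8.09424273] [-0.55157168  0.05154487  0.60445416]
```

View pics/w3.png

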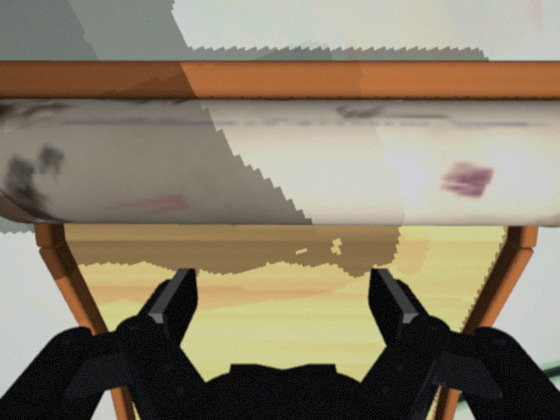

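The cartridge has rolled to the end stop: its front edge touches the stop face (row ~100), its rear edge is at row ~224, and it's clear of the fingers. I'll retreat back and up, then check from above.

```bash
python3 -m jog '[[[-2,-5,4,0],[-4,-9,10,0],[-4,-10,20,0],[-4,-10,25,0],[-8,-20,30,0],[-10,-35,20,0],[-10,-40,10,0],[0,-20,0,0]]]'
python3 -m jog '[[[0,-40,0,0],[0,-40,0,0],[0,-40,0,0],[0,-40,0,0],[0,-20,0,0],[0,0,0,0],[0,0,0,0],[0,0,0,0]]]'
python3 - <<'E'
from rack import *
s=manip.sense();print(s['t'],s['force'])
im,k=snap('top','top2')
for p in [(.1165,-.116,.055),(.1165,.1,.055)]: u=proj(k,[*W(*p[:2]),p[2]]);print('seat axis end px',u,(u-[0,100])*2)
b,_=snap('side','s3')
z=cv2.resize(im[100:310,0:400],None,fx=2,fy=2)[:,:,::-1];cv2.imwrite('pics/crop2.png',z)
E
```

```text
t: 7.4
tcp_pos: [0.5012, -0.0169, 0.3294]
tool_rot: [0.983, -0.184, 0.001, 0.0]
force: [0.8, 0.2, 0.3]
finger_gap: 0.996
t: 8.4
tcp_pos: [0.5021, -0.1934, 0.3277]
tool_rot: [0.983, -0.182, -0.0, -0.0]
force: [-0.2, 0.6, 0.3]
finger_gap: 0.997
8.4 [-0.22050881  0.61965675  0.33382546]
seat axis end px [227.09324422 147.24414791] [454.18648844  94.48829582]
seat axis end px [197.73418395 217.59999414] [395.46836789 235.19998828]
```

View pics/crop2.png

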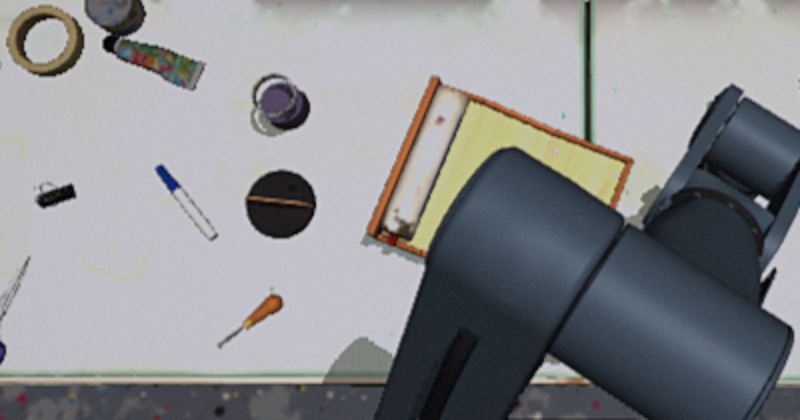

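View pics/s3.png

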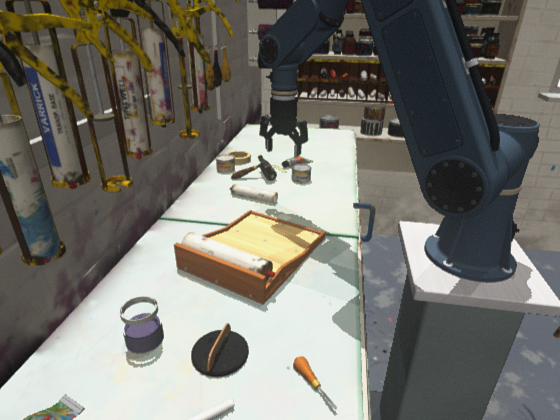

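In both views the cartridge lies at the end stop. Its ends in the crop, about (452,90) and (398,235), match the predicted seat line (454,94)–(395,235). The baren, gouge and jars are where they were, and the gripper is clear.

```bash
python3 -c "
from station import manip
print(manip.sign_off())"
```

```text
the job is handed in; nothing more can be done
None
```

The cartridge is in the seat at the top of the rack, lying against the end stop. I handed the job in at about 8.5 s of the 40 s allowed.

- **Push:** I lowered the open fingers behind the cartridge, with the tips about 15 mm below its axis. I pushed it along the landing, up the slope and over the crest in one pass. It rolled the last few centimetres to the stop by itself. I then backed the fingers off and raised them clear.
- **Force:** the readings at the end of each move never exceeded about 4 N. I did not record the force during the moves.
- **Final position:** in the top view the ends of the cartridge lie within a few millimetres of where the seat position predicts. The wrist and side views also show it against the stop.
- **Bystanders:** by eye, comparing pictures from before and after, the baren and gouge have not moved. The tins and jars in the side view also look the same. In the final top view the arm hid part of the right-hand side of the bench, where one of the tins stands, so I checked that area only in the side view.
- **Disagreement:** the rack position I measured at the start was off by up to 4 mm at the corners. This did not affect the push.

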